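# Reset the hub nut of the washstand turntable

## Robot

A 7-joint arm with a two-finger parallel gripper is mounted at the origin on the work surface. World frame = base frame: x ahead of the robot, y to its left, z up, the work surface at z = 0. Lengths are in m, angles in rad, forces in N, time in s.
With the tool pointing down it reaches from about 0.425 to 0.925 m from the base axis. Payload 6.8 kg.
Tool frame: the origin (TCP) lies at the very end of the fingers, on their centre line; the grasp point (between the pads) lies 19 mm behind it (r.tcp_to_grasp is the distance from the TCP to the grasp point, in m); z points along the fingers, y is the line along which they close (so a half turn about z gives the same grasp; the last joint's range is limited). The gripper opens to 85 mm and grips with 20 to 120 N. Pads are 22 mm wide; open, the fingers measure 114 mm over their backs; the gripper's body (76 mm by 85 mm) begins 54 mm behind the grasp point. The pads swing forward as they close: fully open they stand 13 mm farther back than shut.
Start: joints at [-1.215, 0.477, 0.022, 1.555, -0.011, 1.109, -0.083], TCP at [0.302, 0.604, 0.231] pointing down, gripper open.
Joint ranges: [-2.96, 2.96], [-0.34, 2.1], [-1.41, 1.46], [0.24, 2.44], [-1.37, 4.51], [0.17, 1.92], [-2.96, 2.96]. Speed limits (rad/s): [2.39, 2.39, 3.14, 3.14, 3.14, 3.14, 3.14].

## Interface

Orientations are given as a rotation vector (axis times angle).
In Python, from bench import r gives the robot as it stands.
- The arm moves only by the tool step_arm, never from a script. Its argument "moves" is a list of rows, each a list of 7 numbers: the shift along the tool's x, y, z in mm, then the turn, a rotation vector about the tool's x, y, z in rad, then the finger opening in mm, from 0 to 85.4. A call has 1 to 8 rows; each row is the pose to reach, as a shift and turn from the pose commanded when the call began, along the tool's axes at that moment; what a row does not reach only later rows make up. A row lasts 1/10 s, in which the tool goes at most 50 mm and 8.59 degrees, less where a joint would pass 70% of its speed; a pose out of reach is approached as far as the arm can. A call with a gripper value outside its range is refused whole. The fingers move at their own pace and stop on an object; "grip_force" is the grip in N (left out, the last holds). Time passes only in rows, so rows that repeat a pose let the fingers close. It gives the time, the measured TCP pose, the force, the opening and the grip force at its end, in the units of the state.
- r.get_obs(): the state, without advancing time (a new reading comes with each control period).
- r.grab_frame(name): name is "side" or "top" or "wrist"; returns a dict with "image" (420x560x3 uint8, red, green, blue), "depth" (420x560 float32, m along the optical axis (not along the pixel's ray), 0 where there is no reading), "mtx" (3x3 intrinsics, pixels), "rvec" (rotation vector, rad) and "tvec" (3), from world to camera coordinates, as OpenCV has them. Camera axes: x right, y down, z forward; pixel columns grow to the right and rows downward; lengths in m; the calibration is good to about 2 mm. A picture is of the moment at which its call begins.
- r.hand_in(): hands the job in; it is judged then, once.
The state is a dict: "clock": time; "joints": joint angles; "qvel": joint speeds; "tau": joint torques, N m; "tcp_pos": TCP position; "orientation": TCP orientation; "contact_force": force on the tool from outside, world axes, zero at the start; "moment": the same for the moment, N m; "grip_width": finger opening in m; "gripper_force": force on a finger pad.
Only numpy, scipy, OpenCV 4.12 (cv2) and the standard library are available. Lean on these libraries where they do the work, as an engineer would, in place of code of your own. Each camera call takes 0.05 s, during which the arm holds its last target. There are 200 camera calls.

## Task

The hub nut of the turntable tray needs resetting so that the tray will run freely. First clear the two loose chunks of broken pumice off the tray into the open steel tub; then screw the knurled hub nut down (clockwise from above) until it bottoms out, and after that back it off a quarter turn. Finish while still gripping the nut there, and do not shift or tip the tub, the soap dish, the pumice in its holder or the other things standing about.

Things in the scene. Friction and masses are not known exactly. Their poses are not given: they have to be found in the camera images.
- tray: White round plastic turntable tray, 340 mm across, fixed to the ledge (for this job it neither moves nor turns). Origin on its axis at ledge height, z up; its flat top without a rim is 30 mm above the origin. At its centre a white boss, 34 mm across, rises 20 mm above the tray top, with a steel stud of 14 mm that ends 62 mm above the tray top; the hub nut sits on the stud.
- nut (a joint): Turn of the hub nut about its upright axis, rad. 0 = bottomed out on the boss (a hard stop); the value grows as the nut is unscrewed, anticlockwise seen from above; a quarter turn is 1.571. Right-hand thread: clockwise tightens. It starts between 1.2 and 2.4, limit 5 (the nut cannot come off). It turns with about 0.05 N m of friction and stays where it is left.
- nut_grip (a point): Centre of the round knurled steel hub nut (46 mm diameter, 28 mm tall, so 14 mm above and below this point), on the tray's axis. With the nut bottomed out this point is 64 mm above the ledge (34 mm above the tray top); it rises 6 mm per turn of unscrewing. Its x axis turns with the nut and points along the short raised bar on its top face. The nut can be gripped across its diameter at any angle; against the stop it slips in the fingers rather than break.
- chunk_a: Chunk of broken grey pumice, about 38 (x) x 28 (y) x 31 (z) mm, 20 to 30 g, lying on the tray beside the hub, front or back. Origin at the centre of its underside. Grip it across its y faces (28 mm).
- chunk_b: The second such chunk, same size, on the opposite side of the hub from the first. Origin at the centre of its underside; grip it across its y faces (28 mm).
- tub: Open round steel tub for waste, loose, 156 mm across the rim, 75 mm tall, wall 3 mm, 0.4 kg, standing on the ledge to the left or right of the tray. Origin at the centre of its underside.
- soap_dish: Blue soap dish with a cake of soap, 86 x 62 x 22 mm, on the tray to one side of the hub; leave alone. Origin at the centre of its underside.
- pumice_holder: Wooden holder with a whole grey pumice stone in it, 86 x 50 x 34 mm, on the tray opposite the soap dish; leave alone. Origin at the centre of its underside.
- mug: Steel mug, 76 mm across, 85 mm tall, standing on the ledge beside the tray, left or right; leave alone. Origin at the centre of its underside.
- jar: Glass jar with metal lid, 72 mm across, 110 mm tall, on the ledge beside the tray, left or right; leave alone. Origin at the centre of its underside.
- bodna: Orange plastic bodna (spouted water pot), body 148 mm across, 172 mm tall, spout reaching 140 mm along its x, handle 105 mm the other way; it stands on the other side of the tray from the tub; leave alone. Origin at the centre of its underside.

How it is judged:
By the outcome, as a careful person would: the job done as asked, in the order asked, and still so for the second after the job is handed in, while the arm keeps its last pose, push and grip.
It also fails if it takes over 72 s, if anything falls off the work surface, if the arm or the gripper's body presses on something with over 40 N, if the wrist force passes 120 N, or if a joint passes its speed limit or range.

## Working session

There is one attempt and no reset: what is moved stays moved. The work goes in short steps, Python scripts to look and compute and a tool call to move; the robot and the scene stay as the last step left them, time stands still between calls to the robot, and variables do not carry over. Pictures are saved under pics/ and viewed, at most 10 in all, crops included, and the job is handed in when it is done.

Besides the shell and the picture viewer there is one more tool, called after "Request:" in YAML: its name, and indented under it one key for each argument. step_arm: Moves the arm, as the interface text tells. Its arguments: {"type":"object","properties":{"moves":{"type":"array","items":{"type":"array","items":{"type":"number"}}},"grip_force":{"type":"number"}},"required":["moves"]}

```bash
mkdir -p pics; cat > h.py <<'E'
import numpy as np, cv2
from scipy.spatial.transform import Rotation as R
from bench import r
def grab(n,f=None):
    d=r.grab_frame(n)
    if f: cv2.imwrite('pics/'+f,d['image'][:,:,::-1])
    np.savez(f'/tmp/{n}.npz',**d)
    return d
def load(n): return dict(np.load(f'/tmp/{n}.npz'))
def cloud(d):
    K=d['mtx'];z=d['depth'];v,u=np.mgrid[:420,:560]
    p=np.stack([(u-K[0,2])/K[0,0]*z,(v-K[1,2])/K[1,1]*z,z],-1)
    M=R.from_rotvec(np.ravel(d['rvec'])).as_matrix()
    return (p-np.ravel(d['tvec']))@M
E
python3 - <<'E'
from h import *
grab('top','top1.png');grab('side','side1.png')
o=r.get_obs();print(o['clock'],o['tcp_pos'],o['orientation'],R.from_rotvec(o['orientation']).as_matrix().round(3))
E
```

```text
0.1 [0.30174203 0.60322446 0.2304146 ] [-7.21913283e-01 -3.05725669e+00  2.53734822e-03] [[-0.894  0.447 -0.001]
 [ 0.447  0.894 -0.002]
 [-0.    -0.002 -1.   ]]
```

View pics/top1.png

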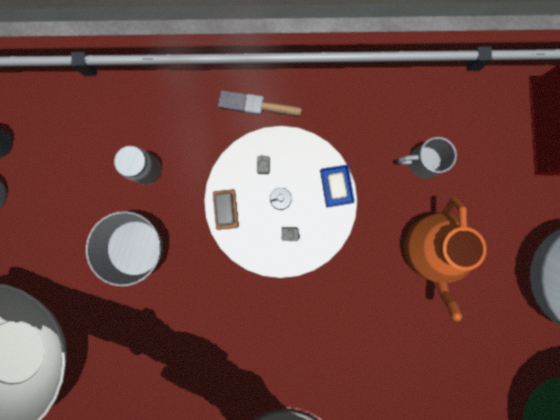

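View pics/side1.png

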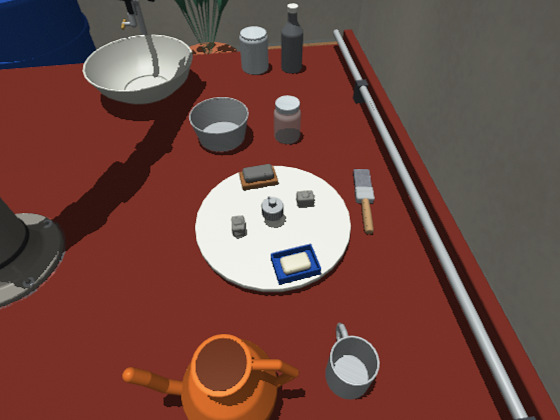

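The top view shows the tray centred near (281,200), with the nut at its centre. Chunk far is at (263,165) and chunk near at (290,234). The tub is at left (125,248), the jar at (131,163), the holder at (225,209), the soap dish at (337,186), and the bodna and mug at right. The side view agrees.

```bash
python3 - <<'E'
from h import *
d=load('top');P=cloud(d);im=d['image']
print('depth0 frac',(d['depth']==0).mean())
for n,(u,v) in dict(nut=(281,199),chF=(263,165),chN=(290,234),tray=(281,140),tubin=(135,248),jar=(130,160),led=(180,300)).items(): print(n,P[v,u].round(4))
Z=P[...,2]
m=(abs(Z-.03)<.006);m[:110]=0;m[290:]=0;m[:,:190]=0;m[:,370:]=0
(c,ra)=cv2.minEnclosingCircle(np.argwhere(m)[:,::-1].astype(np.float32));pts=P[m][:,:2].astype(np.float32);print('tray',cv2.minEnclosingCircle(pts))
def rect(u0,u1,v0,v1,zl,zh):
    q=P[v0:v1,u0:u1].reshape(-1,3);q=q[(q[:,2]>zl)&(q[:,2]<zh)];return len(q),cv2.minAreaRect(q[:,:2].astype(np.float32)),np.median(q[:,2])
print('F',rect(250,278,150,180,.05,.08));print('N',rect(276,305,222,248,.05,.08))
print('nut',rect(265,300,183,216,.06,.11))
for n,b in dict(tub=(80,170,205,290),jar=(110,165,140,190),bod=(400,490,190,320),hold=(210,242,185,232),soap=(318,358,163,210)).items():
    q=P[b[2]:b[3],b[0]:b[1]].reshape(-1,3);z=q[:,2];lo=.068 if n=='tub' else .04
    s=q[z>lo];print(n,cv2.minEnclosingCircle(s[:,:2].astype(np.float32)),s[:,2].max())
crop=cv2.resize(im[140:260,195:365,::-1],None,fx=4.5,fy=4.5,interpolation=cv2.INTER_CUBIC);cv2.imwrite('pics/crop1.png',crop)
E
```

```text
depth0 frac 0.004090136054421769
nut [0.5739 0.005  0.0911]
chF [0.6518 0.043  0.0593]
chN [ 0.5017 -0.0133  0.0636]
tray [0.714  0.0033 0.0288]
tubin [0.4754 0.3365 0.0059]
jar [0.6555 0.3123 0.1128]
led [ 0.3571  0.2357 -0.0018]
tray ((0.5767821073532104, 0.0073649394325912), 0.1696542203426361)
F (224, ((0.6539734601974487, 0.04442077502608299), (0.027459558099508286, 0.037184521555900574), 83.92035675048828), np.float64(0.05806941719347167))
N (230, ((0.5008759498596191, -0.012477992102503777), (0.036628905683755875, 0.028030237182974815), 89.30653381347656), np.float64(0.05808353914172963))
nut (392, ((0.5760585069656372, 0.0072646792978048325), (0.04695669561624527, 0.04530496895313263), 89.42147064208984), np.float64(0.07990635104044733))
tub ((0.4764266610145569, 0.21166573464870453), 0.20579572021961212) 0.9551823568939476
jar ((0.5765849947929382, 0.17444370687007904), 0.1921808272600174) 0.9551823568939476
bod ((0.47068026661872864, -0.19307051599025726), 0.19973191618919373) 0.9551823568939476
hold ((0.5411496758460999, 0.07997163385152817), 0.093446746468544) 0.9551823568939476
soap ((0.5673859715461731, -0.06693622469902039), 0.11090609431266785) 0.9551823568939476
```

View pics/crop1.png

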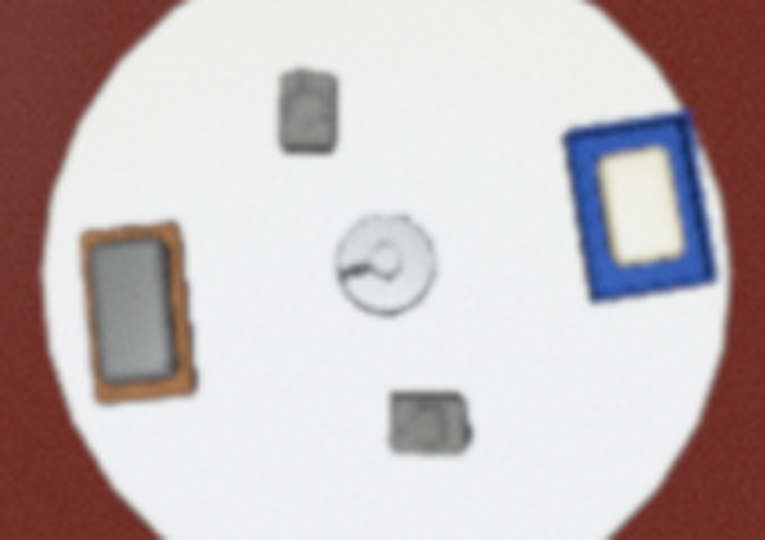

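```bash
cat >> h.py <<'E'
def plan(x,y,z,ang):
    "shift (mm) and turn from the present pose to tool-down pose with closing line at ang deg"
    o=r.get_obs();M=R.from_rotvec(o['orientation']).as_matrix()
    a=np.radians(ang);c=min((a,a+np.pi,a-np.pi),key=lambda t:abs((t-np.arctan2(M[1,1],M[0,1])+np.pi)%(2*np.pi)-np.pi))
    T=np.array([[-np.sin(c),np.cos(c),0],[np.cos(c),np.sin(c),0],[0,0,-1]]).T
    T[:,0]=np.cross(T[:,1],T[:,2])
    print('shift',(M.T@(np.array([x,y,z])-o['tcp_pos'])*1000).round(1),'turn',R.from_matrix(M.T@T).as_rotvec().round(3),'j',np.round(o['joints'],2))
E
python3 - <<'E'
from h import *
P=cloud(load('top'))
for n,b,lo,hi in (('tub',(80,170,205,290),.068,.085),('jar',(110,165,140,190),.1,.12)):
    q=P[b[2]:b[3],b[0]:b[1]].reshape(-1,3);s=q[(q[:,2]>lo)&(q[:,2]<hi)]
    print(n,cv2.minEnclosingCircle(s[:,:2].astype(np.float32)),len(s))
plan(.501,-.0125,.13,0)
E
```

```text
tub ((0.4752822816371918, 0.3395683169364929), 0.07818564027547836) 548
jar ((0.6531510353088379, 0.31540411710739136), 0.03198350593447685) 762
shift [-453.6 -461.4  101.2] turn [-1.000e-03  1.000e-03  1.107e+00] j [-1.22  0.48  0.02  1.56 -0.01  1.11 -0.08]
```

Request:
step_arm:
  moves:
    - [-454,-461,40,0,0,1.107,45]
    - [-454,-461,40,0,0,1.107,45]
    - [-454,-461,40,0,0,1.107,45]
    - [-454,-461,40,0,0,1.107,45]
    - [-454,-461,40,0,0,1.107,45]
    - [-454,-461,40,0,0,1.107,45]
    - [-454,-461,40,0,0,1.107,45]
    - [-454,-461,40,0,0,1.107,45]

```text
clock: 0.9
tcp_pos: [0.4253, 0.2219, 0.2064]
orientation: [-2.227, -2.216, 0.0]
contact_force: [0.1, 0.3, 0.3]
grip_width: 0.0451
gripper_force: 0.0
```

```bash
python3 -c "
from h import *
plan(.501,-.0125,.13,0)"
```

```text
shift [-234.1   76.8   76.4] turn [-0.    -0.    -0.005] j [-0.93  0.18  0.36  2.06 -0.08  0.91 -0.53]
```

Request:
step_arm:
  moves:
    - [-234,77,76,0,0,0,45]
    - [-234,77,76,0,0,0,45]
    - [-234,77,76,0,0,0,45]
    - [-234,77,76,0,0,0,45]
    - [-234,77,76,0,0,0,45]
    - [-234,77,76,0,0,0,45]
    - [-234,77,76,0,0,0,45]

```text
clock: 1.6
tcp_pos: [0.5019, -0.012, 0.13]
orientation: [-2.226, -2.216, 0.003]
contact_force: [-0.6, 0.8, -0.1]
grip_width: 0.0451
gripper_force: 0.0
```

```bash
python3 - <<'E'
from h import *
d=grab('wrist','w1.png');P=cloud(d);m=(P[...,2]>.05)&(P[...,2]<.066)&(abs(P[...,0]-.501)<.03)&(abs(P[...,1]+.0125)<.03)
print(cv2.minAreaRect(P[m][:,:2].astype(np.float32)),m.sum(),P[m][:,2].max())
m=(P[...,2]>.07)&(P[...,2]<.084)&(abs(P[...,0]-.576)<.03)&(abs(P[...,1]-.007)<.03)
print('nut',cv2.minEnclosingCircle(P[m][:,:2].astype(np.float32)),m.sum(),np.median(P[m][:,2]))
plan(.501,-.0125,.03,0)
E
```

```text
((0.500749409198761, -0.0132724829018116), (0.03778231516480446, 0.027909060940146446), 88.3191146850586) 2428 0.06347086785898366
nut ((0.5762737393379211, 0.005469070747494698), 0.024222301319241524) 4629 0.07894269818757214
shift [ -2.5  -0.8 100.3] turn [-0.001 -0.    -0.001] j [-0.48  0.35  0.45  2.08 -0.22  0.76  0.11]
```

View pics/w1.png

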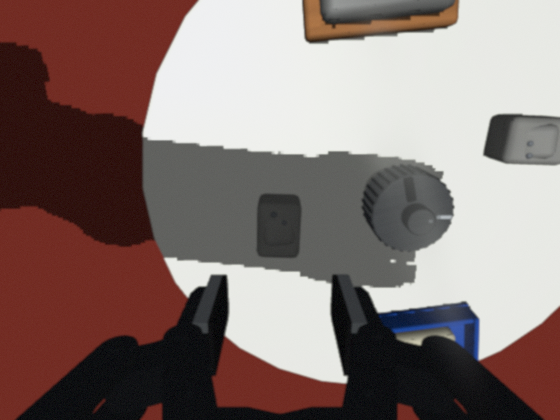

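The wrist view shows the near chunk at (279,225), its faces square to the fingers at (215,310) and (345,310). I'll descend and grip.

Request:
step_arm:
  moves:
    - [-1,-1,40,0,0,0,45]
    - [-1,-1,75,0,0,0,45]
    - [-1,-1,100,0,0,0,45]
    - [-1,-1,100,0,0,0,45]
    - [-1,-1,100,0,0,0,20]
    - [-1,-1,100,0,0,0,20]
    - [-1,-1,100,0,0,0,20]
    - [-1,-1,100,0,0,0,20]
  grip_force: 30

```text
clock: 2.45
tcp_pos: [0.5015, -0.0104, 0.031]
orientation: [2.22, 2.222, 0.001]
contact_force: [-0.1, 0.1, -0.4]
grip_width: 0.0279
gripper_force: 29.1
```

Request:
step_arm:
  moves:
    - [0,0,-20,0,0,0,20]
    - [0,0,-60,0,0,0,20]
    - [0,0,-110,0,0,0,20]
    - [0,0,-130,0,0,0,20]

```text
clock: 2.85
tcp_pos: [0.5032, -0.0112, 0.1646]
orientation: [2.22, 2.218, 0.007]
contact_force: [0.3, -0.3, -0.4]
grip_width: 0.0278
gripper_force: 29.2
```

```bash
python3 -c "
from h import *
plan(.475,.336,.16,0)"
```

```text
shift [347.2 -28.4   4.8] turn [ 0.006 -0.001 -0.001] j [-0.51  0.3   0.49  2.06 -0.19  0.83  0.09]
```

Request:
step_arm:
  moves:
    - [376,-28,5,0,0,0,20]
    - [376,-28,5,0,0,0,20]
    - [376,-28,5,0,0,0,20]
    - [376,-28,5,0,0,0,20]
    - [376,-28,5,0,0,0,20]
    - [376,-28,5,0,0,0,20]
    - [376,-28,5,0,0,0,20]
    - [376,-28,5,0,0,0,20]

```text
clock: 3.65
tcp_pos: [0.4713, 0.3704, 0.1556]
orientation: [-2.214, -2.226, -0.002]
contact_force: [0.5, 0.1, -0.2]
grip_width: 0.028
gripper_force: 29.2
```

```bash
python3 -c "
from h import *
plan(.475,.363,.03,0)"
```

```text
shift [ -7.7   3.6 125.6] turn [-0.    -0.002  0.005] j [-1.04  0.45  0.36  1.83 -0.2   0.89 -0.58]
```

Request:
step_arm:
  moves:
    - [-4,3,0,0,0,0,20]
    - [-4,3,50,0,0,0,20]
    - [-4,3,95,0,0,0,20]
    - [-4,3,125,0,0,0,20]
    - [-4,3,125,0,0,0,20]
    - [-4,3,125,0,0,0,50]
    - [-4,3,125,0,0,0,50]
    - [-4,3,125,0,0,0,50]

```text
clock: 4.45
tcp_pos: [0.4776, 0.3617, 0.0328]
orientation: [2.222, 2.221, 0.006]
contact_force: [0.2, 0.6, 0.5]
grip_width: 0.0498
gripper_force: 0.0
```

Request:
step_arm:
  moves:
    - [0,0,-50,0,0,0,50]
    - [0,0,-100,0,0,0,50]
    - [0,0,-130,0,0,0,50]
    - [0,0,-130,0,0,0,50]

```text
clock: 4.85
tcp_pos: [0.4794, 0.3631, 0.1672]
orientation: [-2.222, -2.221, -0.018]
contact_force: [-0.1, 0.0, -0.3]
grip_width: 0.0501
gripper_force: 0.0
```

```bash
python3 -c "
from h import *
plan(.654,.0435,.14,84)"
```

```text
shift [-319.7  174.6   26. ] turn [ 1.200e-02 -1.000e-03 -1.467e+00] j [-1.04  0.44  0.38  1.83 -0.2   0.9  -0.57]
```

Request:
step_arm:
  moves:
    - [-320,175,20,0.006,0,-1.467,50]
    - [-320,175,20,0.006,0,-1.467,50]
    - [-320,175,20,0.006,0,-1.467,50]
    - [-320,175,20,0.006,0,-1.467,50]
    - [-320,175,20,0.006,0,-1.467,50]
    - [-320,175,20,0.006,0,-1.467,50]
    - [-320,175,20,0.006,0,-1.467,50]
    - [-320,175,20,0.006,0,-1.467,50]

```text
clock: 5.65
tcp_pos: [0.653, 0.0332, 0.141]
orientation: [-0.589, -3.085, 0.01]
contact_force: [-0.4, 0.4, 0.2]
grip_width: 0.0498
gripper_force: 0.0
```

```bash
python3 -c "
from h import *
plan(.654,.0435,.14,84)"
```

```text
shift [2.9 9.9 0.9] turn [-0.006 -0.    -0.272] j [-0.25  0.54  0.15  1.7  -0.09  0.92  1.12]
```

Request:
step_arm:
  moves:
    - [1,5,0,0,0,-0.27,50]
    - [1,5,0,0,0,-0.27,50]
    - [1,5,0,0,0,-0.27,50]
    - [1,5,0,0,0,-0.27,50]

```text
clock: 6.05
tcp_pos: [0.6521, 0.0459, 0.1409]
orientation: [-0.17, -3.134, 0.004]
contact_force: [0.4, 0.5, -0.0]
grip_width: 0.0503
gripper_force: 0.0
```

```bash
python3 - <<'E'
from h import *
d=grab('wrist');P=cloud(d);m=(P[...,2]>.05)&(P[...,2]<.066)&(abs(P[...,0]-.654)<.03)&(abs(P[...,1]-.044)<.03)
print(cv2.minAreaRect(P[m][:,:2].astype(np.float32)),m.sum(),P[m][:,2].max())
print(r.get_obs()['tcp_pos']);plan(.654,.0438,.03,84)
E
```

```text
((0.6531554460525513, 0.04255114123225212), (0.028003349900245667, 0.03742799535393715), 87.89385223388672) 2212 0.06312694368152592
[0.65204894 0.04594212 0.14080727]
shift [ -2.5  -1.6 110.8] turn [-0.003 -0.003 -0.004] j [-0.22  0.53  0.08  1.69 -0.05  0.92  1.34]
```

Request:
step_arm:
  moves:
    - [-2,-2,45,0,0,-0.04,50]
    - [-2,-2,85,0,0,-0.04,50]
    - [-2,-2,110,0,0,-0.04,50]
    - [-2,-2,110,0,0,-0.04,50]
    - [-2,-2,110,0,0,-0.04,20]
    - [-2,-2,110,0,0,-0.04,20]
    - [-2,-2,110,0,0,-0.04,20]
    - [-2,-2,110,0,0,-0.04,20]

```text
clock: 6.9
tcp_pos: [0.6535, 0.0436, 0.0309]
orientation: [-0.103, -3.136, 0.004]
contact_force: [-0.4, -0.3, -0.3]
grip_width: 0.0278
gripper_force: 30.8
```

Request:
step_arm:
  moves:
    - [0,0,-20,0,0,0,20]
    - [0,0,-60,0,0,0,20]
    - [0,0,-110,0,0,0,20]
    - [0,0,-130,0,0,0,20]

```text
clock: 7.3
tcp_pos: [0.6564, 0.044, 0.1658]
orientation: [0.103, 3.137, -0.002]
contact_force: [1.0, 0.1, -0.0]
grip_width: 0.028
gripper_force: 30.8
```

```bash
python3 -c "
from h import *
plan(.475,.305,.16,0);plan(.475,.305,.16,60)"
```

```text
shift [198.2 248.5   4.8] turn [1.000e-03 4.000e-03 1.505e+00] j [-0.21  0.51  0.07  1.67 -0.04  0.96  1.38]
shift [198.2 248.5   4.8] turn [-0.001  0.003  0.458] j [-0.21  0.51  0.07  1.67 -0.04  0.96  1.38]
```

Request:
step_arm:
  moves:
    - [198,249,5,0,0,1.5,20]
    - [198,249,5,0,0,1.5,20]
    - [198,249,5,0,0,1.5,20]
    - [198,249,5,0,0,1.5,20]
    - [198,249,5,0,0,1.5,20]
    - [198,249,5,0,0,1.5,20]
    - [198,249,5,0,0,1.5,20]
    - [198,249,5,0,0,1.5,20]

```text
clock: 8.1
tcp_pos: [0.4693, 0.3099, 0.1556]
orientation: [-1.834, -2.546, 0.006]
contact_force: [-0.3, -0.2, -0.3]
grip_width: 0.0274
gripper_force: 30.8
```

Request:
step_arm:
  moves:
    - [0,0,0,0,0,0.15,20]
    - [0,0,0,0,0,0.3,20]
    - [0,0,0,0,0,0.3,20]
    - [0,0,0,0,0,0.3,20]

```text
clock: 8.5
tcp_pos: [0.4725, 0.3053, 0.1557]
orientation: [-2.193, -2.248, 0.007]
contact_force: [-0.5, -0.4, 0.6]
grip_width: 0.0273
gripper_force: 30.8
```

```bash
python3 -c "
from h import *
print(r.get_obs()['tcp_pos']);plan(.475,.306,.035,0)"
```

```text
[0.4725399  0.30529222 0.15569115]
shift [  0.9   2.9 120.7] turn [-0.004  0.003  0.025] j [-0.95  0.39  0.34  1.92 -0.17  0.86 -0.5 ]
```

Request:
step_arm:
  moves:
    - [1,3,45,0,0,0,20]
    - [1,3,90,0,0,0,20]
    - [1,3,118,0,0,0,20]
    - [1,3,118,0,0,0,20]
    - [1,3,118,0,0,0,20]
    - [1,3,118,0,0,0,50]
    - [1,3,118,0,0,0,50]
    - [1,3,118,0,0,0,50]

```text
clock: 9.3
tcp_pos: [0.476, 0.3067, 0.039]
orientation: [-2.197, -2.244, 0.003]
contact_force: [0.3, 0.0, -0.4]
grip_width: 0.05
gripper_force: 0.0
```

Request:
step_arm:
  moves:
    - [0,0,-50,0,0,0,50]
    - [0,0,-100,0,0,0,50]
    - [0,0,-130,0,0,0,65]
    - [0,0,-130,0,0,0,70]

```text
clock: 9.7
tcp_pos: [0.4785, 0.3081, 0.1731]
orientation: [-2.198, -2.244, -0.009]
contact_force: [1.4, -0.0, 0.2]
grip_width: 0.0702
gripper_force: 0.0
```

```bash
python3 - <<'E'
from h import *
d=grab('top','top2.png');P=cloud(d);m=(P[...,2]>.02)&(P[...,2]<.068)&(np.hypot(P[...,0]-.475,P[...,1]-.339)<.065)
print('in tub px',m.sum());print(P[m][:,:2].min(0),P[m][:,:2].max(0))
plan(.5763,.0064,.15,80)
E
```

```text
in tub px 539
[0.41018225 0.28595222] [0.53987846 0.37477491]
shift [-303.1   92.8   20.2] turn [ 2.000e-03 -1.000e-03 -1.375e+00] j [-0.96  0.38  0.35  1.9  -0.17  0.89 -0.51]
```

View pics/top2.png

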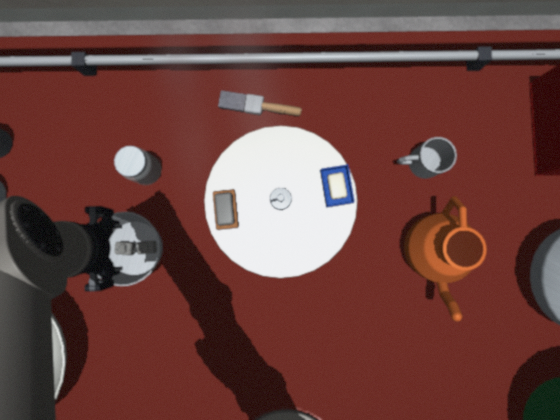

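Both chunks lie in the tub at (124,248) and (148,247), nothing else has moved, and the tray is clear. Next is the nut.

Request:
step_arm:
  moves:
    - [-303,93,20,0,0,-1.6,70]
    - [-303,93,20,0,0,-1.6,70]
    - [-303,93,20,0,0,-1.6,70]
    - [-303,93,20,0,0,-1.6,70]
    - [-303,93,20,0,0,-1.6,70]
    - [-303,93,20,0,0,-1.6,70]
    - [-303,93,20,0,0,-1.6,70]
    - [-303,93,20,0,0,-1.6,70]

```text
clock: 10.55
tcp_pos: [0.5748, -0.0014, 0.1468]
orientation: [-0.613, -3.077, 0.01]
contact_force: [-0.5, 0.5, -0.7]
grip_width: 0.07
gripper_force: 0.0
```

Request:
step_arm:
  moves:
    - [0,0,0,0,0,-0.15,70]
    - [0,0,0,0,0,-0.3,70]
    - [0,0,0,0,0,-0.4,70]
    - [0,0,0,0,0,-0.4,70]
    - [0,0,0,0,0,-0.4,70]

```text
clock: 11.05
tcp_pos: [0.5743, 0.0052, 0.1473]
orientation: [0.009, -3.136, 0.004]
contact_force: [0.4, -0.7, 0.5]
grip_width: 0.0703
gripper_force: 0.0
```

```bash
python3 - <<'E'
from h import *
d=grab('wrist');P=cloud(d)
m=(P[...,2]>.07)&(P[...,2]<.088)&(abs(P[...,0]-.576)<.03)&(abs(P[...,1]-.007)<.03)
print('nut',cv2.minEnclosingCircle(P[m][:,:2].astype(np.float32)),m.sum(),np.median(P[m][:,2]))
print(r.get_obs()['tcp_pos']);plan(.5763,.0062,.045,95)
E
```

```text
nut ((0.5759704113006592, 0.005567366722971201), 0.023943642154335976) 3666 0.07897902024836576
[0.5744773  0.00526236 0.14744203]
shift [ -2.3   1.2 102.4] turn [-0.002 -0.005 -0.081] j [-0.18  0.41  0.08  1.88 -0.04  0.86  1.49]
```

Request:
step_arm:
  moves:
    - [-2,1,40,0,0,0,70]
    - [-2,1,80,0,0,0,70]
    - [-2,1,102,0,0,0,70]
    - [-2,1,102,0,0,0,70]
    - [-2,1,102,0,0,0,40]
    - [-2,1,102,0,0,0,40]
    - [-2,1,102,0,0,0,40]
    - [-2,1,102,0,0,0,40]
  grip_force: 40

```text
clock: 11.9
tcp_pos: [0.5777, 0.0057, 0.0476]
orientation: [0.012, -3.141, 0.004]
contact_force: [-0.5, -2.0, 5.9]
grip_width: 0.0451
gripper_force: 40.8
```

```bash
python3 - <<'E'
from h import *
o=r.get_obs();print(o['tcp_pos'],o['contact_force'],o['moment'],o['grip_width'],o['gripper_force'],o['joints'])
E
```

```text
[0.57765451 0.00572999 0.04755526] [-0.51303139 -2.00038654  5.88755644] [-0.27479482  0.24174124 -0.01208856] 0.045135152826392876 40.76676428318024 [-0.16787142  0.5547398   0.06314484  1.9312673  -0.05033217  0.65838648
  1.50424867]
```

Request:
step_arm:
  moves:
    - [0,0,0.1,0,0,0.12,40]
    - [0,0,0.2,0,0,0.24,40]
    - [0,0,0.3,0,0,0.36,40]
    - [0,0,0.5,0,0,0.48,40]
    - [0,0,0.6,0,0,0.6,40]
    - [0,0,0.7,0,0,0.72,40]
    - [0,0,0.8,0,0,0.84,40]
    - [0,0,0.9,0,0,0.96,40]

```text
clock: 12.7
tcp_pos: [0.5774, 0.005, 0.0466]
orientation: [-1.447, -2.788, 0.005]
contact_force: [-2.9, -3.3, 7.7]
grip_width: 0.0451
gripper_force: 41.0
```

```bash
cat > s.py <<'E'
from h import *
o=r.get_obs();M=R.from_rotvec(o['orientation']).as_matrix()
print(o['clock'],o['tcp_pos'].round(4),'F',o['contact_force'].round(1),'Mo',o['moment'].round(2),'close',np.degrees(np.arctan2(M[1,1],M[0,1])).round(2),'tau7',o['tau'][6].round(3),o['joints'][6].round(3),o['gripper_force'])
E
python3 s.py
```

```text
12.7 [0.5774 0.005  0.0466] F [-2.9 -3.3  7.7] Mo [-0.62  0.45  0.1 ] close 35.15 tau7 1.195 0.742 41.03265345096588
```

Request:
step_arm:
  moves:
    - [0,0,0.1,0,0,0.1,40]
    - [0,0,0.2,0,0,0.2,40]
    - [0,0,0.3,0,0,0.3,40]
    - [0,0,0.4,0,0,0.4,40]

```text
clock: 13.1
tcp_pos: [0.5771, 0.0049, 0.0461]
orientation: [1.971, 2.446, -0.006]
contact_force: [-2.4, -3.8, 9.6]
grip_width: 0.045
gripper_force: 41.1
```

```bash
python3 s.py
```

```text
13.1 [0.5771 0.0049 0.0461] F [-2.4 -3.8  9.6] Mo [-0.68  0.67  0.11] close 12.27 tau7 0.983 0.431 41.08710050582886
```

Request:
step_arm:
  moves:
    - [0,0,0.1,0,0,0.1,40]
    - [0,0,0.2,0,0,0.2,40]
    - [0,0,0.3,0,0,0.3,40]

```text
clock: 13.4
tcp_pos: [0.5768, 0.0049, 0.0458]
orientation: [2.314, 2.124, -0.006]
contact_force: [-4.4, -4.5, 10.1]
grip_width: 0.0449
gripper_force: 41.4
```

```bash
python3 s.py
```

```text
13.4 [0.5768 0.0049 0.0458] F [-4.4 -4.5 10.1] Mo [-0.65  0.77  0.73] close -4.89 tau7 0.485 0.199 41.368308663368225
```

Request:
step_arm:
  moves:
    - [0,0,0,0,0,0.06,40]
    - [0,0,0,0,0,0.12,40]
    - [0,0,0,0,0,0.12,40]

```text
clock: 13.7
tcp_pos: [0.577, 0.0062, 0.0457]
orientation: [2.43, 1.99, -0.006]
contact_force: [-3.0, -1.5, 9.2]
grip_width: 0.0451
gripper_force: 41.5
```

```bash
python3 s.py
```

```text
13.7 [0.577  0.0062 0.0457] F [-3.  -1.5  9.2] Mo [-0.18  0.59  1.1 ] close -11.37 tau7 -1.51 0.109 41.49974763393402
```

Request:
step_arm:
  moves:
    - [0,0,0,0,0,0.06,40]
    - [0,0,0,0,0,0.12,40]
    - [0,0,0,0,0,0.12,40]

```text
clock: 14.0
tcp_pos: [0.5777, 0.008, 0.0457]
orientation: [-2.544, -1.843, 0.003]
contact_force: [-2.1, 2.5, 7.0]
grip_width: 0.0449
gripper_force: 41.4
```

```bash
python3 s.py
```

```text
14.0 [0.5777 0.008  0.0457] F [-2.1  2.5  7. ] Mo [0.45 0.33 1.22] close -18.15 tau7 -1.631 0.016 41.42279505729675
```

Request:
step_arm:
  moves:
    - [0,0,0,0,0,0,65]
    - [0,0,0,0,0,0,65]
    - [0,0,0,0,0,0,65]
    - [0,0,0,0,0,0,65]

```text
clock: 14.4
tcp_pos: [0.5764, 0.0059, 0.0443]
orientation: [-2.548, -1.838, 0.007]
contact_force: [-0.2, 0.2, -0.4]
grip_width: 0.0649
gripper_force: 0.0
```

```bash
python3 s.py; python3 - <<'E'
from h import *
d=grab('wrist','w2.png')
plan(.5763,.006,.0455,-20)
E
```

```text
14.4 [0.5764 0.0059 0.0443] F [-0.2  0.2 -0.4] Mo [-0.01 -0.02  0.02] close -18.4 tau7 -0.001 0.016 0.0
shift [ 0.1 -0.2 -1.2] turn [-0.003  0.004  0.028] j [-0.54  0.63  0.56  1.96 -0.51  0.7   0.02]
```

View pics/w2.png

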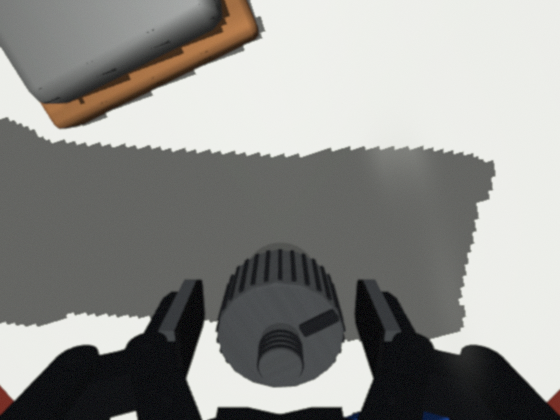

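Bar centre is at (320,322), ends at about (302,331) and (338,315), fully visible, so it works as an angle reference. The nut is bottomed, so I'll regrip without wind-up and back off.

Request:
step_arm:
  moves:
    - [0,0,-1,0,0,0,40]
    - [0,0,-1,0,0,0,40]
    - [0,0,-1,0,0,0,40]
    - [0,0,-1,0,0,0,40]

```text
clock: 14.85
tcp_pos: [0.5768, 0.0058, 0.0457]
orientation: [2.548, 1.838, -0.007]
contact_force: [-0.6, -1.7, 3.6]
grip_width: 0.045
gripper_force: 40.4
```

```bash
cat > bar.py <<'E'
import sys
from h import *
d=load('wrist');a=list(map(float,sys.argv[1:5]));z=float(sys.argv[5])
M=R.from_rotvec(np.ravel(d['rvec'])).as_matrix();C=-M.T@np.ravel(d['tvec'])
p=[]
for u,v in (a[:2],a[2:]):
    w=M.T@np.linalg.inv(d['mtx'])@[u,v,1];p.append(C+w*(z-C[2])/w[2])
print(np.round(p,4),'deg',np.degrees(np.arctan2(*(p[1]-p[0])[[1,0]])))
E
python3 s.py; python3 bar.py 302 331 338 315 .080
```

```text
14.85 [0.5768 0.0058 0.0457] F [-0.6 -1.7  3.6] Mo [-0.11  0.02 -0.04] close -18.39 tau7 0.004 0.015 40.40243089199066
[[0.5852 0.008  0.08  ]
 [0.5988 0.0104 0.08  ]] deg 9.936450428220455
```

Request:
step_arm:
  moves:
    - [0,0,-0.1,0,0,-0.13,40]
    - [0,0,-0.2,0,0,-0.26,40]
    - [0,0,-0.4,0,0,-0.39,40]
    - [0,0,-0.5,0,0,-0.52,40]
    - [0,0,-0.6,0,0,-0.65,40]
    - [0,0,-0.7,0,0,-0.78,40]
    - [0,0,-0.9,0,0,-0.9,40]
    - [0,0,-1,0,0,-1,40]

```text
clock: 15.65
tcp_pos: [0.5767, 0.0058, 0.0466]
orientation: [-1.348, -2.836, 0.006]
contact_force: [-0.9, -0.9, 4.3]
grip_width: 0.0451
gripper_force: 40.5
```

```bash
python3 s.py
```

```text
15.65 [0.5767 0.0058 0.0466] F [-0.9 -0.9  4.3] Mo [-0.22  0.   -0.08] close 39.16 tau7 -0.835 0.796 40.457128286361694
```

Request:
step_arm:
  moves:
    - [0,0,-0.1,0,0,-0.13,40]
    - [0,0,-0.2,0,0,-0.26,40]
    - [0,0,-0.4,0,0,-0.39,40]
    - [0,0,-0.5,0,0,-0.5,40]
    - [0,0,-0.5,0,0,-0.571,40]
    - [0,0,-0.5,0,0,-0.571,40]
    - [0,0,-0.5,0,0,-0.571,40]

```text
clock: 16.35
tcp_pos: [0.5766, 0.0057, 0.0471]
orientation: [-0.504, -3.098, 0.005]
contact_force: [-1.7, -0.6, 4.9]
grip_width: 0.045
gripper_force: 40.5
```

```bash
python3 s.py;python3 - <<'E'
from h import *
grab('wrist','w3.png')
E
```

```text
16.35 [0.5766 0.0057 0.0471] F [-1.7 -0.6  4.9] Mo [-0.29  0.21  0.07] close 71.5 tau7 0.026 1.241 40.539109110832214
```

View pics/w3.png

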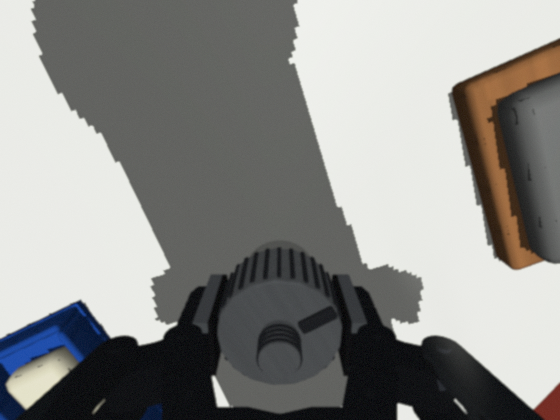

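The bar sits in the same place relative to the fingers, at (302,331) to (338,312). The nut therefore turned with the tool, from −18.4° to 71.5°, a turn of 89.9°.

```bash
python3 bar.py 302 331 338 312 .0815; python3 -c "
from bench import r
print(r.hand_in())"
```

```text
[[0.5749 0.0145 0.0815]
 [0.5714 0.0285 0.0815]] deg 104.04685123683845
the job is handed in; nothing more can be done
None
```

The job is handed in: both pumice chunks are in the tub, and the hub nut was screwed down to its stop, then backed off about 89.9° by the wrist reading (about 94° from the nut's bar in the camera, read by eye), and is still gripped.

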